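# Load the last tube and let down the rotator head on its index plunger

### The job

Take the orange-capped tube from the white rack and set it gently, cap up, right down in the one empty cup of the tube rotator, and let go of it while the rotator's head is still level. Then pull the blue knob of the index plunger on the rotator's side fully out and hold it there while the freed head sinks by its own weight on to its rubber stop, without pushing or leaning on the head. Finish still gripping the knob fully pulled, because I will then set the head's angle by hand; leave the green-capped tube, the bottle and the beaker as they are.

Things in the scene. Friction and masses are not known exactly. Their poses are not given: they have to be found in the camera images.
- tube: Tube with the ORANGE cap, the one to load: upright cylinder 29 mm across, 117 mm tall, 45 to 85 g, brown contents; its cap, 34 mm across, covers the top 18 mm (99 to 117 mm up). Origin at the centre of its underside, z up along it. Stands loose, 35 mm deep in an end hole of the rack, underside 10 mm above the bench.
- blank: The same kind of tube with a GREEN cap, in the other end hole of the rack; stays there. Origin at the centre of its underside.
- rack: White rack fixed to the bench: block 60 x 190 x 45 mm (x, y, z) with three 33 mm holes in a row along its y axis at -60, 0 and +60 mm, 35 mm deep. The orange-capped and the green-capped tube are in the end holes, either way round; the middle one is empty. Origin at the centre of its underside.
- rotator: Tube rotator fixed to the bench: white base 200 x 270 mm and two cheeks, 116 to 124 mm either side, that carry the tilting head. Origin at bench height midway between the cheeks; x points the way the head tips, y along the tilt axis (110 mm up). The plunger is on the -y cheek, on a tongue 36 mm wide rising to 180 mm.
- drum: Round drum on the rotator's head, 188 mm across, its axis 15 mm ahead (+x) of the tilt axis. Four white cups stand on it 90 degrees apart at 70 mm radius: three hold fixed orange-capped tubes (cap tops 240 mm above the bench), one is empty, anywhere round. Its geared motor keeps it from turning (0.4 N m). Origin on its axis at tilt-axis height.
- cup (a point): Centre of the inner floor of the one EMPTY cup, 123 mm above the bench with the head level; z points up along the cup. The cup is 34 mm wide inside, 42 mm outside and 45 mm deep; its top 8 mm flares to 50 mm outside (rim 168 mm above the bench). The underside of a seated tube lies here, its cap top 117 mm higher.
- head (a joint): Tilt of the head, rad: 0 level (for loading), 0.80 down on the rubber stop. With the pin in its hole it stays level (play up to 0.03). With the pin clear it sinks by its own weight in about 2 s. More holes lie near 0.39 and 0.78: if the plunger is let go on the way, its pin drags on the plate or springs into one, and the head stops there.
- plunger (a joint): How far the plunger is pulled out, in m: 0 in, 0.012 fully out against its end stop. Its spring pulls it back in with about 5 N at 0 and 10 N fully out. The pin leaves the hole at about 0.007.
- knob (a point): Centre of the blue knob: a level cylinder 25 mm across and 28 mm long, axis along the rotator's y; at (0, -163, 160) mm in the rotator's frame when in. It is pulled level along the rotator's -y, away from the cheek. Pinch it from above, fingers either side across the rotator's x; a 16 mm barrel ends 3 mm short of it on the cheek's side.
- bottle: Amber glass bottle, 68 mm in diameter, 150 mm tall, standing on the bench; leave alone. Origin at the centre of its underside.
- beaker: Glass beaker, 72 mm in diameter, 85 mm tall, standing on the bench; leave alone. Origin at the centre of its underside.
There are look-alikes about, which are no part of the job. Leave any red or yellow look-alike of the tube alone.

How it is judged:
By the outcome, as a careful person would: the job done as asked, in the order asked, and still so for the second after the job is handed in, while the arm keeps its last pose, push and grip.
It also fails if it takes over 48 s, if anything falls off the work surface, if the arm or the gripper's body presses on something with over 40 N, if the wrist force passes 120 N, or if a joint passes its speed limit or range.

### The arm

A 6-joint arm with a two-finger parallel gripper is mounted at the origin on the work surface. World frame = base frame: x ahead of the robot, y to its left, z up, the work surface at z = 0. Lengths are in m, angles in rad, forces in N, time in s.
With the tool pointing down it reaches from about 0.3 to 0.775 m from the base axis. Payload 14.6 kg.
Tool frame: the origin (TCP) lies midway between the tips of the shut fingers; the grasp point (between the pads) lies 19 mm behind it (ctrl.grip_depth is the z of the grasp point in the tool frame, in m); z points along the fingers, y is the line along which they close (so a half turn about z gives the same grasp; the last joint's range is limited). The gripper opens to 94 mm and grips with 3 to 60 N. Pads are 16 mm wide; open, the fingers measure 119 mm over their backs; the gripper's body (75 mm by 177 mm) begins 78 mm behind the grasp point.
Start: joints at [-1.348, 0.3, 1.521, -0, 1.321, -0.067], TCP at [0.157, -0.527, 0.205] pointing down, gripper open.
Joint ranges: [-3.03, 3.03], [-0.79, 2.21], [0.23, 2.52], [-1.04, 4.18], [0, 3.07], [-2.55, 2.55]. Speed limits (rad/s): [2.22, 2.22, 2.57, 3.14, 3.14, 3.14].

### API

Orientations are given as [roll, pitch, yaw] about the fixed x, y, z axes, in that order (R = Rz(yaw) Ry(pitch) Rx(roll)).
In Python, from station import ctrl gives the robot as it stands. The module is installed in compiled form; this text tells all that it offers.
- The arm moves only by the tool carry_out, never from a script. Its argument "commands" is a list of rows, each a list of 3 entries, a list of its own where there are three numbers: the closure, from 0 (fully open) to 1 (shut), then the shift along the tool's x, y, z in mm, then the turn, a rotation vector about the tool's x, y, z in rad. In form: [[gripper, [tx, ty, tz], [wx, wy, wz]], ...]. A call has 1 to 10 rows; each row shifts and turns the commanded pose from where the row before left it, along the tool's axes as they then stand; what a row does not reach is not made up. A row lasts 1/8 s, in which the tool goes at most 62.5 mm and 10.7 degrees, less where a joint would pass 70% of its speed; a pose out of reach is approached as far as the arm can. A call with a gripper value outside its range is refused whole. The fingers move at their own pace and stop on an object; "squeeze" is the grip in N (left out, the last holds). Time passes only in rows, so rows that do not move let the fingers close. It gives the time, the measured TCP pose, the force, the opening and the grip force at its end, in the units of the state.
- ctrl.get_obs(): the state, without advancing time (a new reading comes with each control period).
- ctrl.camera(name): name is "scene" or "top"; returns a dict with "img" (400x640x3 uint8, blue, green, red), "camera_matrix" (3x3 intrinsics, pixels), "k1" (the pictures are not rectified: a ray, as slopes to the right and down, at radius r is drawn at 1 + k1 r^2 times it, then the intrinsics apply), "rvec" (rotation vector, rad) and "tvec" (3), from world to camera coordinates, as OpenCV has them. Camera axes: x right, y down, z forward; pixel columns grow to the right and rows downward; lengths in m; the calibration is good to about 2 mm. A picture is of the moment at which its call begins. There is no depth.
- ctrl.hand_in(): hands the job in; it is judged then, once.
Trained networks look in the newest picture that a camera, given by its name, has taken for a name from the list of things; names that differ only in an ending like _2 or _b are one class to them, and where a whole thing is asked for, a point or a joint stands for the part that bears it (a point fixed in the world has none). Each returns a list of dicts, best first, with "score" (0 to 1); they miss things now and then, are a little off and sometimes report something else, mostly with a low value. They report only what shows in the picture. A call takes as long as a camera call. They do not tell look-alikes from the thing itself.
- ctrl.outline_of(thing, camera): "region" (400x640 bool, what is visible of it).
- ctrl.place_of(thing, camera): "at" ([x, y, z] in m, in world coordinates, good to about 4 mm: a listed point, or the origin of a listed thing).
The state is a dict: "time_s": time; "qpos": joint angles; "joint_vel": joint speeds; "tau": joint torques, N m; "ee_pos": TCP position; "eef_rot": TCP orientation; "force": force on the tool from outside, world axes, zero at the start; "moment": the same for the moment, N m; "grip_width": finger opening in m; "grip_force": force on a finger pad.
Only numpy, scipy, OpenCV 4.12 (cv2) and the standard library are available. Lean on these libraries where they do the work, as an engineer would, in place of code of your own. Each camera call takes 0.05 s, during which the arm holds its last target. There are 200 camera calls.

## Working session

There is one attempt and no reset: what is moved stays moved. The work goes in short steps, Python scripts to look and compute and a tool call to move; the robot and the scene stay as the last step left them, time stands still between calls to the robot, and variables do not carry over. Pictures are saved under pics/ and viewed, at most 10 in all, crops included, and the job is handed in when it is done.

Besides the shell and the picture viewer there is one more tool, called after "Call:" by a JSON object that holds its "op" and its "data". carry_out: Moves the arm, as the interface text tells. Its arguments: {"type":"object","properties":{"commands":{"type":"array","items":{"type":"array"}},"squeeze":{"type":"number"}},"required":["commands"]}

```bash
mkdir -p pics
cat > h.py <<'E'
import numpy as np,cv2
from station import ctrl
def places(cam,names):
    for n in names:
        for d in ctrl.place_of(n,cam)[:3]:
            print(cam,n,round(d['score'],2),np.round(d['at'],4))
def ray(c,uv):
    K=c['camera_matrix'];D=np.array([c['k1'],0,0,0,0.])
    p=cv2.undistortPoints(np.array([[uv]],float),K,D)[0,0]
    R=cv2.Rodrigues(np.array(c['rvec'],float))[0];t=np.array(c['tvec'],float).ravel()
    return -R.T@t, R.T@np.array([p[0],p[1],1])
def at_z(c,uv,z):
    o,d=ray(c,uv);return o+d*(z-o[2])/d[2]
def proj(c,P):
    return cv2.projectPoints(np.array(P,float).reshape(-1,1,3),np.array(c['rvec'],float),np.array(c['tvec'],float),c['camera_matrix'],np.array([c['k1'],0,0,0,0.]))[0].reshape(-1,2)
E
python3 - <<'E'
from h import *
for n in ('scene','top'):
    c=ctrl.camera(n);cv2.imwrite(f'pics/{n}0.png',c['img'])
    print(n,ray(c,(320,200)))
    places(n,['tube','blank','rack','rotator','drum','cup','knob','bottle','beaker'])
o=ctrl.get_obs();print(o)
print(ctrl.grip_depth)
E
```

```text
scene (array([1.19121579, 0.01375154, 0.7324837 ]), array([-0.73202959, -0.00673039, -0.68151436]))
scene tube 0.96 [ 0.5608 -0.2021 -0.0051]
scene tube 0.91 [ 0.4858 -0.2674  0.0045]
scene tube 0.74 [ 0.3898 -0.2465 -0.0006]
scene blank 0.57 [ 0.4909 -0.3862  0.005 ]
scene blank 0.5 [ 0.6579 -0.2134  0.0008]
scene rack 0.69 [ 0.4866 -0.3286 -0.0021]
scene rotator 0.59 [0.5655 0.0593 0.0022]
scene drum 0.73 [0.5826 0.0539 0.112 ]
scene cup 0.65 [0.6451 0.0872 0.1256]
scene knob 0.65 [ 0.5754 -0.1057  0.1602]
scene bottle 0.92 [ 6.597e-01 -2.152e-01 -1.000e-04]
scene beaker 0.75 [3.774e-01 2.916e-01 2.000e-04]
top (array([ 0.38187198, -0.01308916,  1.09991176]), array([ 0.14305769, -0.00735856, -0.98975857]))
top tube 0.61 [ 0.4862 -0.2688  0.0074]
top tube 0.61 [ 0.5599 -0.2013  0.0028]
top tube 0.54 [ 0.3966 -0.2511  0.0018]
top blank 0.53 [ 0.49   -0.3863  0.0086]
top rack 0.82 [ 0.4903 -0.3237  0.0009]
top rotator 0.83 [0.5717 0.0513 0.0019]
top drum 0.58 [0.5812 0.0568 0.1098]
top cup 0.91 [0.6459 0.0848 0.1234]
top knob 0.7 [ 0.5753 -0.108   0.1586]
top bottle 0.67 [ 0.6554 -0.2099  0.0036]
top beaker 0.58 [ 0.3687  0.2887 -0.0063]
{'time_s': 1.0, 'qpos': array([-1.34761171e+00,  2.99917484e-01,  1.52100937e+00, -2.74605404e-05,
        1.32074165e+00, -6.65705497e-02]), 'joint_vel': array([-0.00022141, -0.0020771 , -0.00079875, -0.00134539,  0.00029696,
       -0.000553  ]), 'tau': array([ 1.75086511e-04, -5.31665719e+01, -3.52917016e+01,  7.09047611e-02,
        2.14734633e-02, -3.61478911e-06]), 'ee_pos': array([ 0.15714477, -0.52704575,  0.20543202]), 'eef_rot': array([-3.14151519e+00,  2.15008901e-05,  2.89761964e-01]), 'force': array([ 0.66156754, -0.41954637, -0.20843514]), 'moment': array([ 0.03932596, -0.0817026 , -0.00658012]), 'grip_force': 0.0, 'grip_width': 0.09421081317381277}
-0.0188
```

View pics/scene0.png

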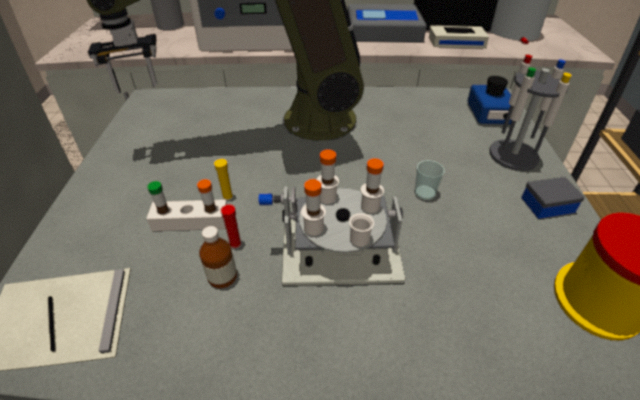

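View pics/top0.png

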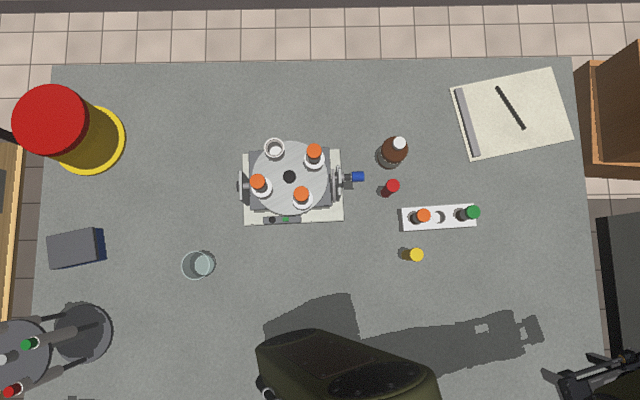

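The scene view shows the rack with green (155,187) and orange (205,187) caps, red and yellow look-alikes, and the rotator with its empty cup at (361,230) and blue knob at (266,198). The top view agrees: orange (423,215), green (472,212), cup (274,147), knob (358,176). The network places match these. I'll refine them with a silhouette fit.

```bash
cat > fit.py <<'E'
from h import *
from scipy.optimize import least_squares
th=np.linspace(0,2*np.pi,40,endpoint=False);ring=np.c_[np.cos(th),np.sin(th),0*th]
def cen(c,pts):
    h=cv2.convexHull(proj(c,pts).astype(np.float32));m=cv2.moments(h);return np.array([m['m10'],m['m01']])/m['m00']
def cap(p,top): return np.r_[ring*.017+[p[0],p[1],top],ring*.017+[p[0],p[1],top-.018]]
def blobs(c,hl,hh):
    hsv=cv2.cvtColor(c['img'],cv2.COLOR_BGR2HSV)
    m=cv2.inRange(hsv,(hl,150,70),(hh,255,255))
    n,l,s,ce=cv2.connectedComponentsWithStats(m)
    return [(ce[i],s[i,4]) for i in range(1,n) if s[i,4]>25]
def near(bl,uv):
    b=min(bl,key=lambda b:np.hypot(*(b[0]-uv)));return b[0],b[1],np.hypot(*(b[0]-uv))
cams={n:ctrl.camera(n) for n in('scene','top')}
E
python3 - <<'E'
from fit import *
O={n:blobs(c,5,14) for n,c in cams.items()};B={n:blobs(c,105,130) for n,c in cams.items()}
G={n:blobs(c,50,80) for n,c in cams.items()}
def rot(q):
    x,y,w,a=q;R=np.array([[np.cos(w),-np.sin(w)],[np.sin(w),np.cos(w)]]);r=np.array([x,y])
    d=r+R@[.015,0];T=[d+.07*np.array([np.cos(a+k*np.pi/2),np.sin(a+k*np.pi/2)]) for k in range(4)]
    kn=np.r_[[[*(r+R@[.0125*np.cos(t),-.163+s]),.16+.0125*np.sin(t)] for t in th for s in(-.014,.014)]]
    return r,d,T,kn,r+R@[0,-.163]
def res(q,use,show=0):
    r,d,T,kn,_=rot(q);e=[]
    for n in use:
        c=cams[n]
        for bl,p in [(O[n],cap(t,.24)) for t in T[1:]]+[(B[n],kn)]:
            u=cen(c,p);b=near(bl,u);e.append(b[0]-u)
            if show:print(n,np.round(u,1),np.round(b[0]-u,1),b[1],round(cv2.contourArea(cv2.convexHull(proj(c,p).astype(np.float32)))))
    return np.ravel(e)
for use in(['scene'],['top'],['scene','top']):
    s=least_squares(res,[.568,.055,.04,.447],args=(use,),x_scale=.01,diff_step=1e-4);r,d,T,kn,k=rot(s.x)
    print(use,np.round(s.x,4),'cup',np.round(T[0],4),'drum',np.round(d,4),'knob',np.round(k,4),'rms',np.sqrt(np.mean(s.fun**2)))
res(s.x,['scene','top'],1)
for nm,bl,p0 in(('tube',O,[.486,-.268]),('blank',G,[.49,-.386])):
  for use in(['scene'],['top'],['scene','top']):
    f=lambda p:np.ravel([near(bl[n],cen(cams[n],cap(p,.127)))[0]-cen(cams[n],cap(p,.127)) for n in use])
    s2=least_squares(f,p0,diff_step=1e-4);print(nm,use,np.round(s2.x,4),np.round(s2.fun,1))
c=cams['top'];cv2.imwrite('pics/d.png',0*c['img'])
im=c['img'].copy();S=4
im=cv2.resize(im[120:250,230:400],None,fx=S,fy=S,interpolation=cv2.INTER_CUBIC)
for P in(ring*.017+[*T[0],.168],ring*.021+[*T[0],.160],ring*.017+[*T[0],.123],*[ring*.017+[*t,.24] for t in T[1:]],ring*.094+[*d,.12]):
    cv2.polylines(im,[np.int32((proj(c,P)-[230,120]+.5)*S)],True,(0,255,0),1)
cv2.imwrite('pics/ov.png',im)
E
```

```text
['scene'] [0.5679 0.0555 0.0287 0.4862] cup [0.6448 0.0886] drum [0.5829 0.0559] knob [ 0.5726 -0.1074] rms 0.26788474661180156
['top'] [0.5695 0.0543 0.0262 0.486 ] cup [0.6464 0.0874] drum [0.5845 0.0547] knob [ 0.5738 -0.1086] rms 0.12797424017085812
['scene', 'top'] [0.569  0.055  0.0262 0.4861] cup [0.6459 0.0881] drum [0.584  0.0554] knob [ 0.5733 -0.108 ] rms 0.349524529164809
scene [374.1 166.1] [ 0.4 -0.4] 218 257
scene [327.2 157.2] [ 0.3 -0.8] 235 241
scene [312.1 187.2] [0.2 0.1] 245 292
scene [265.  198.8] [ 0.1 -0.3] 126 170
top [256.8 181. ] [ 0.1 -0.2] 176 219
top [300.4 193.6] [ 0.2 -0.2] 171 212
top [313.2 150.9] [ 0.3 -0.4] 170 215
top [357.  176.1] [ 0.5 -0.2] 99 135
tube ['scene'] [ 0.4822 -0.2679] [ 0. -0.]
tube ['top'] [ 0.4832 -0.2692] [-0. -0.]
tube ['scene', 'top'] [ 0.4828 -0.2685] [ 0.3 -0.2  0.3 -0.2]
blank ['scene'] [ 0.484  -0.3906] [-0.  0.]
blank ['top'] [0.1955 0.6721] [ 0. -0.]
blank ['scene', 'top'] [0.1874 0.221 ] [-241.    66.7 -193.2   -0.8]
```

View pics/ov.png

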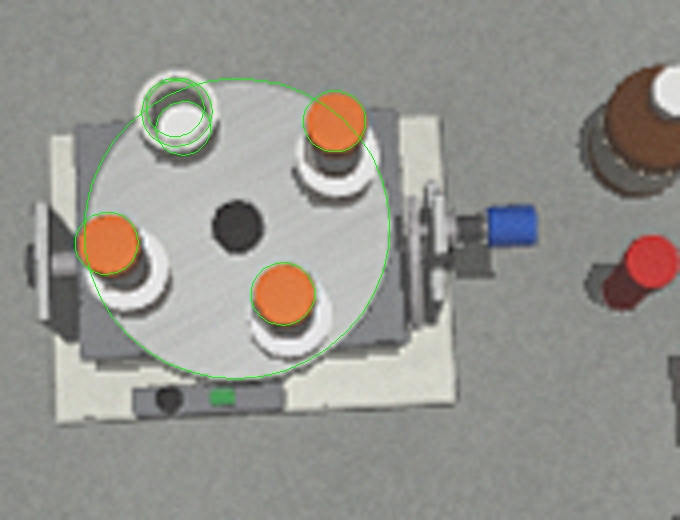

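The overlay fits the caps, cup and drum to within about 1–2 mm. Next I move above the orange tube.

Call:
{"op": "carry_out", "data": {"commands": [[0, [38.6, -15.4, 0], [0, 0, 0]], [0, [38.6, -15.4, 0], [0, 0, 0]], [0, [38.6, -15.4, 0], [0, 0, 0]], [0, [38.6, -15.4, 0], [0, 0, 0]], [0, [38.6, -15.4, 0], [0, 0, 0]], [0, [38.6, -15.4, 0], [0, 0, 0]], [0, [38.6, -15.4, 0], [0, 0, 0]], [0, [38.6, -15.4, 0], [0, 0, 0]], [0, [38.6, -15.4, 0], [0, 0, 0]], [0, [38.6, -15.4, 0], [0, 0, 0]]], "squeeze": 15}}

```text
time_s: 2.35
ee_pos: [0.4841, -0.2682, 0.2055]
eef_rot: [3.141, -0.0, 0.29]
force: [-0.2, -0.1, 0.7]
grip_width: 0.0939
grip_force: 0.0
```

Call:
{"op": "carry_out", "data": {"commands": [[0, [-1, 0, 40], [0, 0, 0]], [0, [0, 0, 40], [0, 0, 0]], [0, [0, 0, 40], [0, 0, 0]], [0, [0, 0, 19.5], [0, 0, 0]], [1, [0, 0, 0], [0, 0, 0]], [1, [0, 0, 0], [0, 0, 0]], [1, [0, 0, 0], [0, 0, 0]], [1, [0, 0, 0], [0, 0, 0]], [1, [0, 0, 0], [0, 0, 0]], [1, [0, 0, 0], [0, 0, 0]]]}}

```text
time_s: 3.6
ee_pos: [0.4821, -0.2695, 0.0661]
eef_rot: [3.142, -0.0, 0.29]
force: [-0.3, -0.2, 0.3]
grip_width: 0.0374
grip_force: 0.0
```

Call:
{"op": "carry_out", "data": {"commands": [[1, [0, 0, 0], [0, 0, 0]], [1, [0, 0, 0], [0, 0, 0]], [1, [0, 0, 0], [0, 0, 0]], [1, [0, 0, -5], [0, 0, 0]], [1, [0, 0, -30], [0, 0, 0]], [1, [0, 0, -40], [0, 0, 0]], [1, [0, 0, -50], [0, 0, 0]], [1, [0, 0, -45], [0, 0, 0]], [1, [0, 0, -40], [0, 0, 0]], [1, [0, 0, 0], [0, 0, 0]]]}}

```text
time_s: 4.85
ee_pos: [0.4827, -0.2699, 0.2792]
eef_rot: [3.137, -0.003, 0.29]
force: [0.5, 0.9, -0.4]
grip_width: 0.0338
grip_force: 15.0
```

Run:
```python
from h import *
o=ctrl.get_obs();print(o['grip_width'],o['ee_pos'])
ims=[]
for n in('scene','top'):
    c=ctrl.camera(n);places(n,['tube']);u=proj(c,[o['ee_pos']])[0];print(u)
    x,y=(np.int32(u)-[50,70]).clip(0)
    ims.append(cv2.resize(c['img'][y:y+120,x:x+100],(400,480),interpolation=cv2.INTER_CUBIC))
cv2.imwrite('pics/g1.png',np.hstack(ims))
```

```text
0.033822116799011696 [ 0.48273215 -0.26987149  0.27916414]
scene tube 0.91 [ 0.4904 -0.2707  0.2172]
scene tube 0.66 [ 3.919e-01 -2.482e-01  1.000e-04]
[188.26085971 127.76174264]
top tube 0.55 [ 0.3937 -0.2511 -0.0018]
top tube 0.53 [ 0.5594 -0.2054 -0.0025]
[443.53157764 206.64731396]
```

View pics/g1.png

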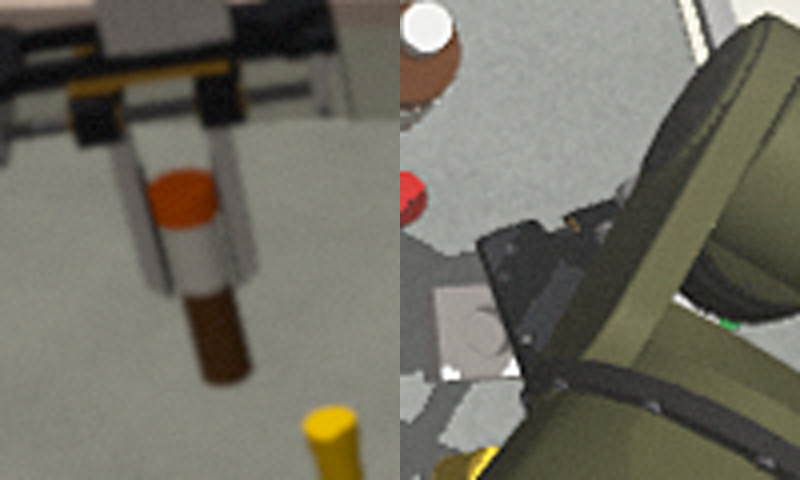

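The tube hangs from the fingers by its cap: the opening is 34 mm and it looks about upright. I'll carry it high to above the cup and check the tube against the cup there.

Call:
{"op": "carry_out", "data": {"commands": [[1, [10, -12, -20], [0, 0, 0]], [1, [26, -29, -15], [0, 0, 0]], [1, [29, -34, -10], [0, 0, 0]], [1, [29, -34, 0], [0, 0, 0]], [1, [29, -34, 0], [0, 0, 0]], [1, [29, -34, 0], [0, 0, 0]], [1, [29, -34, 0], [0, 0, 0]], [1, [29, -34, 0], [0, 0, 0]], [1, [29, -30, 0], [0, 0, 0]], [1, [19.7, -21.3, 0], [0, 0, 0]]]}}

```text
time_s: 6.3
ee_pos: [0.6457, 0.0901, 0.3192]
eef_rot: [-3.141, 0.002, 0.291]
force: [0.4, -0.1, -0.1]
grip_width: 0.0336
grip_force: 15.0
```

Call:
{"op": "carry_out", "data": {"commands": [[1, [0, 0, 20], [0, 0, 0]], [1, [0, 0, 30], [0, 0, 0]], [1, [0, 0, 20], [0, 0, 0]], [1, [0, 0, 0], [0, 0, 0]], [1, [0, 0, 0], [0, 0, 0]]]}}

```text
time_s: 6.92
ee_pos: [0.6455, 0.0884, 0.2515]
eef_rot: [3.142, -0.0, 0.29]
force: [-0.8, 0.2, -0.8]
grip_width: 0.0337
grip_force: 15.0
```

```bash
cat > look.py <<'E'
from fit import *
import sys
o=ctrl.get_obs();p=o['ee_pos'];print(np.round(p,4),o['eef_rot'],o['grip_width'])
ims=[]
for n in('scene','top'):
    c=cams[n];u=proj(c,[[p[0],p[1],.20]])[0]
    x,y=(np.int32(u)-[50,60]).clip(0)
    im=cv2.resize(c['img'][y:y+120,x:x+100],(400,480),interpolation=cv2.INTER_CUBIC)
    b=p[2]-.0561
    for P,col in((ring*.017+[.6459,.0881,.168],(0,255,0)),(ring*.0145+[p[0],p[1],b],(255,0,255)),(ring*.017+[p[0],p[1],b+.117],(255,0,255))):
        cv2.polylines(im,[np.int32((proj(c,P)-[x,y]+.5)*4)],True,col,1)
    ims.append(im)
    places(n,['tube','cup'])
cv2.imwrite(sys.argv[1],np.hstack(ims))
E
python3 look.py pics/g2.png
```

```text
[0.6456 0.0884 0.2519] [ 3.14133923e+00 -1.27394785e-03  2.89808252e-01] 0.03394152320194062
scene tube 0.91 [0.6491 0.0876 0.1918]
scene tube 0.88 [ 0.5573 -0.2019 -0.0019]
scene tube 0.79 [ 0.3904 -0.2482 -0.0015]
scene cup 0.79 [0.6411 0.0835 0.1259]
scene cup 0.42 [ 0.489  -0.386   0.0083]
top tube 0.69 [ 0.3922 -0.2484 -0.001 ]
top tube 0.68 [ 5.571e-01 -2.032e-01 -4.000e-04]
```

View pics/g2.png

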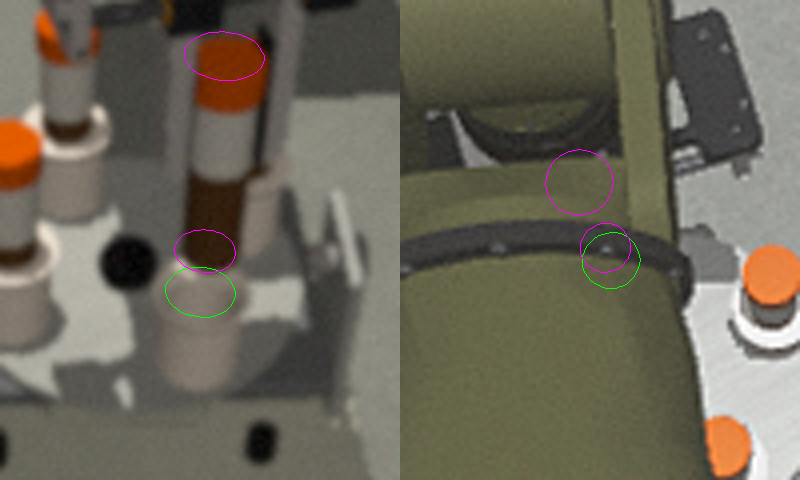

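The scene crop shows the held tube (cap centre ≈ (232,75), bottom ≈ (213,258)) a few mm right of the nominal magenta rings; the cup (≈ (200,290)) matches the green ring. The arm blocks the top view. I'll quantify this with an outline fit.

```bash
cat > lean.py <<'E'
from fit import *
def model(c,q,b):
    x,y,ax,ay=q
    f=lambda r,h:(ring*r+[x+ax*h,y+ay*h,b+h])
    m=np.zeros((1600,2560),np.uint8)
    for P in(np.r_[f(.0145,0),f(.0145,.099)],np.r_[f(.017,.099),f(.017,.117)]):
        cv2.fillConvexPoly(m,cv2.convexHull(np.int32((proj(c,P)+.5)*4)),1)
    return cv2.resize(m.astype(np.float32),(640,400),interpolation=cv2.INTER_AREA)
def fitlean(n,p,b):
    c=cams[n]
    reg=[d['region'] for d in ctrl.outline_of('tube',n)]
    m0=model(c,[p[0],p[1],0,0],b)
    r=max(reg,key=lambda r:(r*m0).sum()).astype(np.float32)
    from scipy.optimize import minimize
    f=lambda q:(np.abs(model(c,[p[0]+q[0]*.01,p[1]+q[1]*.01,q[2]*.1,q[3]*.1],b)-r)).sum()+2*(q[2]**2+q[3]**2)
    s=minimize(f,[0,0,0,0],method='Nelder-Mead',options=dict(initial_simplex=np.r_[np.zeros((1,4)),np.eye(4)*.5],maxiter=400))
    print(n,'xy',np.round(p[:2]+s.x[:2]*.01,4),'lean',np.round(s.x[2:]*.1,3),'err',round(s.fun,1),'area',r.sum(),m0.sum())
    f2=lambda q:(np.abs(model(c,[p[0]+q[0]*.01,p[1]+q[1]*.01,0,0],b)-r)).sum()
    s=minimize(f2,[0,0],method='Nelder-Mead',options=dict(initial_simplex=[[0,0],[.5,0],[0,.5]]));print('vertical',np.round(p[:2]+s.x*.01,4),s.fun)
    return r
E
python3 - <<'E'
from lean import *
o=ctrl.get_obs();p=o['ee_pos'];fitlean('scene',p,p[2]-.0561)
u=proj(cams['scene'],cap(p,p[2]+.061)).mean(0);print(u,near(blobs(cams['scene'],3,14),u))
E
```

```text
scene xy [0.647  0.0909] lean [-0.003  0.022] err 57.7 area 989.0 1000.125
vertical [0.647  0.0922] 76.0625
[366.10037923 166.79476461] (array([368.31907895, 166.99671053]), np.int32(304), np.float64(2.227871314419113))
```

Call:
{"op": "carry_out", "data": {"commands": [[1, [-2.5, 1.6, 0], [0, 0, 0]], [1, [0, 0, 12], [0, 0, 0]], [1, [0, 0, 10], [0, 0, 0]], [1, [0, 0, 5], [0, 0, 0]], [1, [0, 0, 4], [0, 0, 0]], [1, [0, 0, 4], [0, 0, 0]], [1, [0, 0, 0], [0, 0, 0]]]}}

```text
time_s: 8.25
ee_pos: [0.6433, 0.0862, 0.2157]
eef_rot: [-3.142, 0.0, 0.29]
force: [-0.4, 0.1, -0.6]
grip_width: 0.0338
grip_force: 15.0
```

```bash
python3 look.py pics/g3.png; python3 -c "
from h import *
o=ctrl.get_obs();print(o['force'],o['moment'])"
```

```text
[0.6435 0.0862 0.2162] [ 3.14153670e+00 -2.77384470e-04  2.89792496e-01] 0.03375018770088871
scene tube 0.72 [0.6466 0.0861 0.1567]
scene tube 0.64 [ 0.5585 -0.2    -0.0055]
scene tube 0.57 [ 0.3914 -0.2476 -0.    ]
scene cup 0.92 [0.6459 0.0883 0.1224]
top tube 0.67 [ 0.3934 -0.2521  0.0004]
top tube 0.65 [ 0.5581 -0.2032 -0.0029]
top tube 0.49 [ 0.4885 -0.3877  0.0059]
[ 0.31430451 -0.33471813 -0.30598374] [ 0.02228052 -0.03071389  0.02586754]
```

View pics/g3.png

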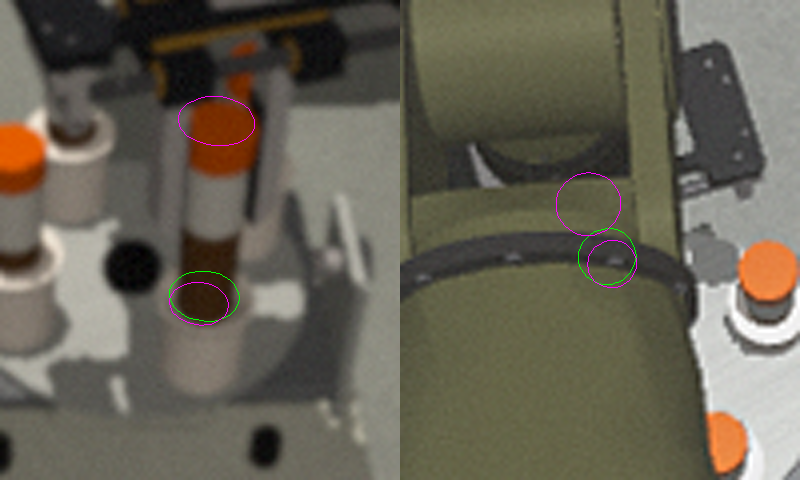

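The tube is inside the cup rim, with its axis at about x=206 px against the cup centre at 204, and there is no contact force. I'll lower it on.

Call:
{"op": "carry_out", "data": {"commands": [[1, [0, 0, 5], [0, 0, 0]], [1, [0, 0, 5], [0, 0, 0]], [1, [0, 0, 5], [0, 0, 0]], [1, [0, 0, 5], [0, 0, 0]], [1, [0, 0, 5], [0, 0, 0]], [1, [0, 0, 0], [0, 0, 0]]]}}

```text
time_s: 9.3
ee_pos: [0.6432, 0.0862, 0.1905]
eef_rot: [-3.141, 0.001, 0.29]
force: [-0.3, 0.3, -0.4]
grip_width: 0.0337
grip_force: 15.0
```

Call:
{"op": "carry_out", "data": {"commands": [[1, [0, 0, 4], [0, 0, 0]], [1, [0, 0, 3], [0, 0, 0]], [1, [0, 0, 2], [0, 0, 0]], [1, [0, 0, 1], [0, 0, 0]], [1, [0, 0, 0], [0, 0, 0]]]}}

```text
time_s: 9.93
ee_pos: [0.6434, 0.0862, 0.1809]
eef_rot: [-3.142, 0.0, 0.29]
force: [0.6, -0.0, -0.9]
grip_width: 0.0335
grip_force: 15.0
```

Call:
{"op": "carry_out", "data": {"commands": [[1, [0, 0, 1], [0, 0, 0]], [1, [0, 0, 0], [0, 0, 0]]]}}

```text
time_s: 10.18
ee_pos: [0.6434, 0.0862, 0.1799]
eef_rot: [-3.142, 0.0, 0.29]
force: [0.6, -0.5, -0.5]
grip_width: 0.0339
grip_force: 15.0
```

Call:
{"op": "carry_out", "data": {"commands": [[1, [0, 0, 0.8], [0, 0, 0]], [1, [0, 0, 0], [0, 0, 0]]]}}

```text
time_s: 10.42
ee_pos: [0.6434, 0.0862, 0.1791]
eef_rot: [-3.142, 0.0, 0.29]
force: [0.1, 0.2, -0.9]
grip_width: 0.0335
grip_force: 15.0
```

Call:
{"op": "carry_out", "data": {"commands": [[1, [0, 0, 0.7], [0, 0, 0]], [1, [0, 0, 0], [0, 0, 0]]]}}

```text
time_s: 10.68
ee_pos: [0.6434, 0.0861, 0.1785]
eef_rot: [3.142, -0.0, 0.29]
force: [1.2, 0.3, -1.4]
grip_width: 0.0333
grip_force: 15.0
```

Call:
{"op": "carry_out", "data": {"commands": [[1, [0, 0, 0.8], [0, 0, 0]], [1, [0, 0, 0], [0, 0, 0]]]}}

```text
time_s: 10.92
ee_pos: [0.6436, 0.0862, 0.178]
eef_rot: [3.141, -0.001, 0.29]
force: [0.4, 0.3, 3.1]
grip_width: 0.0336
grip_force: 15.0
```

Call:
{"op": "carry_out", "data": {"commands": [[1, [0, 0, 0.8], [0, 0, 0]], [1, [0, 0, 0], [0, 0, 0]]]}}

```text
time_s: 11.18
ee_pos: [0.6438, 0.0862, 0.1776]
eef_rot: [3.141, -0.001, 0.29]
force: [0.3, -0.6, 6.5]
grip_width: 0.0336
grip_force: 15.0
```

The tube is on the floor of the cup. I'll ease off and open partly.

Call:
{"op": "carry_out", "data": {"commands": [[1, [0, 0, -1], [0, 0, 0]], [0.55, [0, 0, 0], [0, 0, 0]], [0.45, [0, 0, 0], [0, 0, 0]], [0.35, [0, 0, 0], [0, 0, 0]], [0.35, [0, 0, 0], [0, 0, 0]], [0.35, [0, 0, -15], [0, 0, 0]], [0.35, [0, 0, -30], [0, 0, 0]], [0.35, [0, 0, -50], [0, 0, 0]], [0.35, [0, 0, -40], [0, 0, 0]], [0.35, [0, 0, 0], [0, 0, 0]]]}}

```text
time_s: 12.42
ee_pos: [0.644, 0.0862, 0.3176]
eef_rot: [3.14, -0.007, 0.29]
force: [0.4, -0.1, -0.4]
grip_width: 0.0611
grip_force: 0.0
```

```bash
cat > chk.py <<'E'
from fit import *
c=cams['scene'];o=ctrl.get_obs();print(o['ee_pos'],o['qpos'],o['force'])
T=[[.6448,.0886]];a=.4862;d=np.array([.5829,.0559])
for k in range(4):
    t=d+.07*np.array([np.cos(a+k*np.pi/2),np.sin(a+k*np.pi/2)])
    u=cen(c,cap(t,.24));b=near(blobs(c,3,14),u);print(k,u,b[0]-u,b[1])
E
python3 chk.py
```

```text
[0.64329816 0.08614905 0.31308409] [7.66961857e-02 4.87565309e-01 1.01935492e+00 2.08780066e-05
 1.63436906e+00 1.35774651e+00] [-0.21654465  0.13261663  0.24002543]
0 [363.23027111 197.3819542 ] [0.13663537 0.67919688] 278
1 [374.31856668 165.79179967] [0.35544213 0.03639416] 227
2 [327.43348684 156.93220507] [ 0.44704413 -0.3835325 ] 226
3 [312.39748954 186.79292321] [-0.0493114   0.61598367] 247
```

The seated tube's cap is within 0.7 px of the predicted seated position, and the head is level. Next is the knob: turn to yaw 1.597, then move over it.

Call:
{"op": "carry_out", "data": {"commands": [[0.35, [0, 0, 0], [0, 0, -0.163]], [0.35, [0, 0, 0], [0, 0, -0.163]], [0.35, [0, 0, 0], [0, 0, -0.163]], [0.35, [0, 0, 0], [0, 0, -0.163]], [0.35, [0, 0, 0], [0, 0, -0.163]], [0.35, [0, 0, 0], [0, 0, -0.163]], [0.35, [0, 0, 0], [0, 0, -0.163]], [0.35, [0, 0, 0], [0, 0, -0.166]]]}}

```text
time_s: 13.52
ee_pos: [0.6431, 0.0861, 0.3115]
eef_rot: [-3.139, 0.0, 1.602]
force: [0.1, 0.2, -0.6]
grip_width: 0.061
grip_force: 0.0
```

Call:
{"op": "carry_out", "data": {"commands": [[0.35, [-15, -6, 0], [0, 0, 0]], [0.3, [-35, -13, 0], [0, 0, 0]], [0.2, [-40, -16, 0], [0, 0, 0]], [0.1, [-40, -16, 0], [0, 0, 0]], [0, [-40, -15, 0], [0, 0, 0]], [0, [-24.2, -9.4, 0], [0, 0, 0]], [0, [0, 0, 0], [0, 0, 0]], [0, [0, 0, 0], [0, 0, 0]]]}}

```text
time_s: 14.52
ee_pos: [0.5729, -0.1097, 0.3126]
eef_rot: [-3.141, -0.0, 1.595]
force: [-0.2, -0.2, -0.7]
grip_width: 0.0941
grip_force: 0.0
```

Call:
{"op": "carry_out", "data": {"commands": [[0, [0, 0, 30], [0, 0, 0]], [0, [0, 0, 40], [0, 0, 0]], [0, [0, 0, 40], [0, 0, 0]], [0, [0, 0, 35], [0, 0, 0]], [0.3, [0, 0, 26.5], [0, 0, 0]], [0.6, [0, 0, 0], [0, 0, 0]], [0.6, [0, 0, 0], [0, 0, 0]], [0.6, [0, 0, 0], [0, 0, 0]], [0.6, [0, 0, 0], [0, 0, 0]]], "squeeze": 10}}

```text
time_s: 15.65
ee_pos: [0.5734, -0.1099, 0.1421]
eef_rot: [3.14, 0.0, 1.597]
force: [0.3, -0.2, 0.5]
grip_width: 0.0474
grip_force: 0.0
```

Run:
```python
from h import *
o=ctrl.get_obs();p=o['ee_pos'];print(p,o['grip_width'],o['force'])
ims=[]
for n in('scene','top'):
    c=ctrl.camera(n);places(n,['knob']);u=proj(c,[p])[0];x,y=np.int32(u)-[50,60]
    im=cv2.resize(c['img'][y:y+120,x:x+100],(400,480),interpolation=cv2.INTER_CUBIC)
    for q in(p,p+[0,0,.019]): cv2.circle(im,np.int32((proj(c,[q])[0]-[x,y]+.5)*4),3,(0,255,0),-1)
    ims.append(im)
cv2.imwrite('pics/k1.png',np.hstack(ims))
```

```text
[ 0.57335267 -0.10994073  0.14213338] 0.04743384118160597 [ 0.34057755 -0.21455964  0.53743778]
scene knob 0.38 [ 0.5731 -0.1035  0.1568]
```

View pics/k1.png

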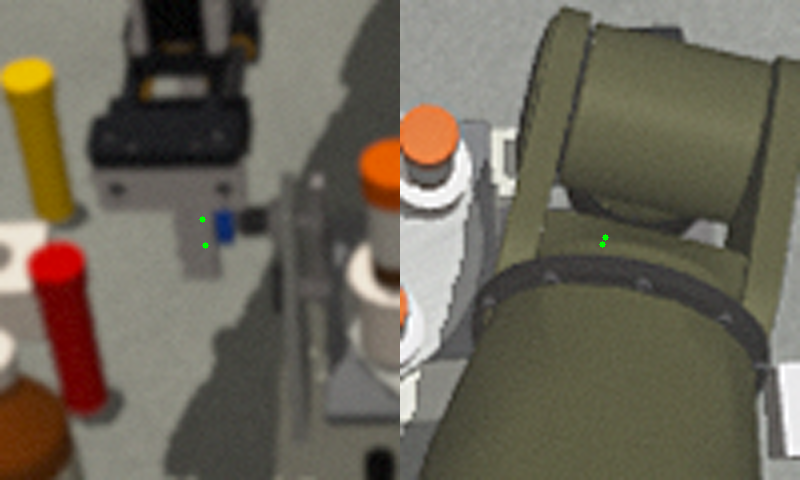

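The fingers straddle the blue knob, with its cheek-side end visible at (225,226) right of the finger, so the pads lie fully on the knob. I'll close.

Call:
{"op": "carry_out", "data": {"commands": [[1, [0, 0, 0], [0, 0, 0]], [1, [0, 0, 0], [0, 0, 0]], [1, [0, 0, 0], [0, 0, 0]], [1, [0, 0, 0], [0, 0, 0]], [1, [0, 0, 0], [0, 0, 0]]], "squeeze": 10}}

```text
time_s: 16.48
ee_pos: [0.5741, -0.1099, 0.1415]
eef_rot: [3.139, 0.0, 1.597]
force: [9.3, 0.7, -3.0]
grip_width: 0.0246
grip_force: 10.0
```

Call:
{"op": "carry_out", "data": {"commands": [[1, [0, 0.8, 0], [0, 0, 0]], [1, [0, 0, 0], [0, 0, 0]]], "squeeze": 30}}

```text
time_s: 16.73
ee_pos: [0.5743, -0.1099, 0.1414]
eef_rot: [3.141, 0.0, 1.597]
force: [5.5, 0.0, -1.9]
grip_width: 0.0242
grip_force: 30.0
```

Call:
{"op": "carry_out", "data": {"commands": [[1, [0, 0.8, 0.2], [0, 0, 0]], [1, [-2, 0, 0], [0, 0, 0]], [1, [-2, 0, 0], [0, 0, 0]], [1, [0, 0, 0], [0, 0, 0]]], "squeeze": 45}}

```text
time_s: 17.23
ee_pos: [0.5745, -0.113, 0.1413]
eef_rot: [-3.141, -0.002, 1.597]
force: [-1.3, 6.8, 4.2]
grip_width: 0.024
grip_force: 45.0
```

Call:
{"op": "carry_out", "data": {"commands": [[1, [-3, 0, 0], [0, 0, 0]], [1, [-3, 0, 0], [0, 0, 0]], [1, [-2, 0, 0], [0, 0, 0]], [1, [-1, 0, 0], [0, 0, 0]], [1, [0, 0, 0], [0, 0, 0]]]}}

```text
time_s: 17.85
ee_pos: [0.5747, -0.1216, 0.1412]
eef_rot: [-3.141, -0.002, 1.597]
force: [-0.9, 9.1, 3.5]
grip_width: 0.024
grip_force: 45.0
```

Call:
{"op": "carry_out", "data": {"commands": [[1, [-1, 0, 0], [0, 0, 0]], [1, [0, 0, 0], [0, 0, 0]]]}}

```text
time_s: 18.1
ee_pos: [0.5748, -0.1221, 0.1412]
eef_rot: [-3.141, -0.003, 1.598]
force: [-2.6, 13.1, 4.7]
grip_width: 0.0241
grip_force: 45.0
```

Call:
{"op": "carry_out", "data": {"commands": [[1, [-0.8, 0, 0], [0, 0, 0]], [1, [0, 0, 0], [0, 0, 0]]]}}

```text
time_s: 18.35
ee_pos: [0.5748, -0.1221, 0.1412]
eef_rot: [-3.14, -0.004, 1.598]
force: [-1.8, 17.3, 5.1]
grip_width: 0.0239
grip_force: 45.0
```

It's at the end stop: force is rising without motion. I'll hold while the head sinks.

Call:
{"op": "carry_out", "data": {"commands": [[1, [0, 0, 0], [0, 0, 0]], [1, [0, 0, 0], [0, 0, 0]], [1, [0, 0, 0], [0, 0, 0]], [1, [0, 0, 0], [0, 0, 0]], [1, [0, 0, 0], [0, 0, 0]], [1, [0, 0, 0], [0, 0, 0]], [1, [0, 0, 0], [0, 0, 0]], [1, [0, 0, 0], [0, 0, 0]], [1, [0, 0, 0], [0, 0, 0]], [1, [0, 0, 0], [0, 0, 0]]]}}

```text
time_s: 19.6
ee_pos: [0.5748, -0.1221, 0.1412]
eef_rot: [-3.14, -0.004, 1.598]
force: [-2.1, 17.0, 5.5]
grip_width: 0.024
grip_force: 45.0
```

Call:
{"op": "carry_out", "data": {"commands": [[1, [0, 0, 0], [0, 0, 0]], [1, [0, 0, 0], [0, 0, 0]], [1, [0, 0, 0], [0, 0, 0]], [1, [0, 0, 0], [0, 0, 0]], [1, [0, 0, 0], [0, 0, 0]], [1, [0, 0, 0], [0, 0, 0]], [1, [0, 0, 0], [0, 0, 0]], [1, [0, 0, 0], [0, 0, 0]], [1, [0, 0, 0], [0, 0, 0]], [1, [0, 0, 0], [0, 0, 0]]]}}

```text
time_s: 20.85
ee_pos: [0.5748, -0.1221, 0.1412]
eef_rot: [-3.14, -0.004, 1.598]
force: [-2.9, 18.3, 4.7]
grip_width: 0.0239
grip_force: 45.0
```

Run:
```python
from fit import *
c=cams['scene'];r=np.array([.5679,.0555]);w=.0287;a=.4862-w;t=.8
bl=blobs(c,3,14)
for t in(.72,.78,.8,.82):
  e=[]
  for k in range(4):
    q=np.array([.015+.07*np.cos(a+k*np.pi/2),.07*np.sin(a+k*np.pi/2)])
    P=cap(q,.13);P=np.c_[P[:,0]*np.cos(t)+P[:,2]*np.sin(t),P[:,1],.11-P[:,0]*np.sin(t)+P[:,2]*np.cos(t)]
    P=np.c_[r[0]+P[:,0]*np.cos(w)-P[:,1]*np.sin(w),r[1]+P[:,0]*np.sin(w)+P[:,1]*np.cos(w),P[:,2]]
    u=cen(c,P);e.append(np.round(near(bl,u)[0]-u,1))
  print(t,*e)
cv2.imwrite('pics/end.png',c['img'])
```

```text
0.72 [ 0.9 11.2] [0.8 5.2] [0.5 5.2] [0.5 5.9]
0.78 [1.2 7.5] [0.6 1.4] [0.3 1.5] [0.4 1.9]
0.8 [1.2 6.3] [0.5 0.1] [0.3 0.3] [0.4 0.7]
0.82 [1.3 5.1] [ 0.5 -1.2] [ 0.2 -1. ] [ 0.4 -0.6]
```

View pics/end.png

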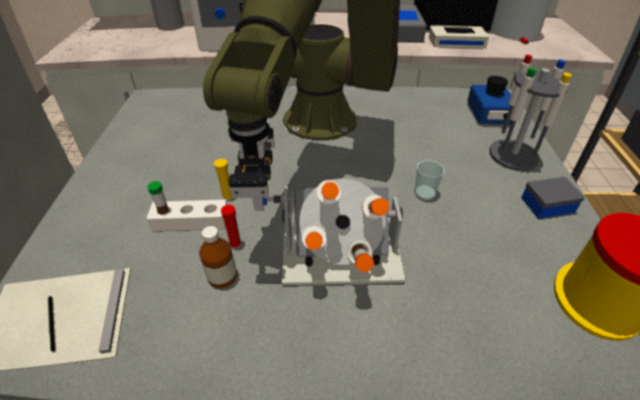

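The head is on its stop: the three fixed caps fit a tilt of 0.80 to within 0.7 px. The loaded tube leans slightly within its cup's play, and the knob is held at its end stop. Handing in.

```bash
python3 -c "
from station import ctrl
print(ctrl.hand_in())"
```

```text
the job is handed in; nothing more can be done
None
```

The orange-capped tube is seated in the empty cup and was released with the head level; the head then sank on to its stop (about 0.80 rad), and I handed in at about 21 s with the knob still gripped fully out.

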